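# Pop a glazed tile from its nest and stop it on the slide

## Robot

A 7-joint arm with a two-finger parallel gripper is mounted at the origin on the work surface. World frame = base frame: x ahead of the robot, y to its left, z up, the work surface at z = 0. Lengths are in mm, angles in degrees, forces in N, time in s.
With the tool pointing down it reaches from about 425 to 875 mm from the base axis. Payload 4.7 kg.
Tool frame: the origin (TCP) lies at the very end of the fingers, on their centre line; the grasp point (between the pads) lies 19 mm behind it; z points along the fingers, x is the direction in which the jaws open and shut, and the axes are right-handed (so a half turn about z gives the same grasp; the last joint's range is limited). The gripper opens to 85 mm and grips with 20 to 120 N. Pads are 22 mm wide; open, the fingers measure 114 mm over their backs; the gripper's body (76 mm by 85 mm) begins 54 mm behind the grasp point. The pads swing forward as they close: fully open they stand 13 mm farther back than shut.
Start: joints at [66.984, 18.392, -4.016, 83.108, 1.295, 78.541, -3.26], TCP at [262.532, -594.644, 231.349] pointing down, gripper open.
Joint ranges: [-163.93, 163.93], [-17.29, 119.83], [-79.2, 71.16], [3.27, 140.29], [-89.18, 269.18], [5.43, 117.66], [-154.24, 154.24]. Speed limits (degrees/s): [147.25, 147.25, 180, 180, 180, 180, 180].

## Interface

Orientations are given as [roll, pitch, yaw] about the fixed x, y, z axes, in that order (R = Rz(yaw) Ry(pitch) Rx(roll)).
In Python, from bench import telemetry, eyes, job_done gives the robot as it stands.
- The arm moves only by the shell command python3 -m handwheel 'ROWS' [OPENING]. ROWS is JSON, a list of rows, each an object with "dp": the shift along the tool's x, y, z in m, a list of three; "turn": the turn, a rotation vector about the tool's x, y, z in rad, a list of three. In form: [{"dp": [tx, ty, tz], "turn": [wx, wy, wz]}, ...]. A call has 1 to 20 rows; each row is the pose to reach, as a shift and turn from the pose commanded when the call began, along the tool's axes at that moment; what a row does not reach only later rows make up. A row lasts 1/8 s, in which the tool goes at most 62.5 mm and 10.7 degrees, less where a joint would pass 70% of its speed; a pose out of reach is approached as far as the arm can. A call with a gripper value outside its range is refused whole. OPENING is the gripper's target within -1 to 1 (shut at 1, half-way at 0, fully open at -1), set as the call begins (- or left out, the last holds). The fingers move at their own pace and stop on an object; the grip force is fixed at half the most. Time passes only in rows, so rows that repeat a pose let the fingers close. It gives the time, the measured TCP pose, the force and the opening at its end, in the units of the state.
- telemetry.get_state(): the state, without advancing time (a new reading comes with each control period).
- eyes.snapshot(name): name is "scene" or "top" or "wrist"; returns the picture (480x640x3 uint8, red, green, blue); there is no depth.
- eyes.get_calibration(name): a dict with "vfov" (degrees; the focal length in pixels is half the picture's height over the tangent of half this angle, whatever the lens; pixels are square), "cx", "cy" (the principal point, pixels), "pose" (4x4, takes a point from camera to world coordinates). Camera axes: x right, y up, looking along -z (the intrinsics and any distortion apply to the point x, -y, -z); pixel columns grow to the right and rows downward; lengths in mm; the calibration is good to about 2 mm. The wrist camera is an equidistant fisheye: a pixel r from the principal point sees the ray r / f radians off the axis. A picture is of the moment at which its call begins: read the wrist's pose just before it. get_calibration takes no time and is no camera call; for the wrist camera it gives the pose at the moment of the call.
- job_done(): hands the job in, once; it reports no verdict.
Trained networks look in the newest picture that a camera, given by its name, has taken for a name from the list of things; names that differ only in an ending like _2 or _b are one class to them, and where a whole thing is asked for, a point or a joint stands for the part that bears it (a point fixed in the world has none). Each returns a list of dicts, best first, with "confidence" (0 to 1); they miss things now and then, are a little off and sometimes report something else, mostly with a low value. They report only what shows in the picture. A call takes as long as a camera call. They do not tell look-alikes from the thing itself.
- eyes.boxes_of(camera, name): "position" ([row, column] in pixels, amid what is visible of it).
- eyes.cut_out(camera, name): "mask" (480x640 bool, what is visible of it) and "position" ([row, column] in pixels, amid what is visible of it).
- eyes.spot_point(camera, name): "position" ([row, column] in pixels: a listed point, or the origin of a listed thing).
The state is a dict: "clock": time; "joint_pos": joint angles; "joint_velocities": joint speeds; "joint_efforts": joint torques, N m; "ee_pos": TCP position; "tcp_rot": TCP orientation; "wrist_force": force on the tool from outside, world axes, zero at the start; "torque": the same for the moment, N m; "width": finger opening in mm.
Only numpy, scipy, OpenCV 4.12 (cv2) and the standard library are available. Lean on these libraries where they do the work, as an engineer would, in place of code of your own. Each camera call takes 0.05 s, during which the arm holds its last target. There are 200 camera calls.

## Task

With one fingertip press the spring ejector's paddle fully down so that the glazed tile pops out of its nest, and with the other finger trap the tile on the slide before it shoots off the open end into the clear bin. Nothing is to be gripped or lifted, and the crucible, tweezers and spare tile stay where they are. Finish while still holding: the paddle kept down by the one finger, and the tile, wholly out of its nest, at rest on the slide against the other.

Things in the scene. Friction and masses are not known exactly. Their poses are not given: they have to be found in the camera images.
- ramp (a point): Point on the floor of the sloping bare-metal slide, on its centre line, level across from the middle of the paddle; fixed, 100 mm above the shelf. Axes: x straight down the slide (18 degrees below level), y level across it (the paddle is at y = +52 mm), z the floor's normal. The floor is flat, 44 mm wide between two side rails 3 mm thick that stand 4 mm above it.
- nest_edge (a point): Where the slide's floor begins, on its centre line, 69 mm up the slide from the ramp point: the edge of the nest, a pocket 5 mm deep and 43 mm long in which the tile lies. The slide is slick: a tile raised out of the nest runs down it and off the end in about half a second unless something blocks it.
- open_end (a point): The open lower end of the slide's floor, on its centre line, 50 mm down the slide from the ramp point, above a low clear plastic bin 100 mm wide and 30 mm deep that is to stay empty.
- paddle_top (a point): Centre of the flat level top of the ejector's paddle, a steel push-pad 34 x 34 mm beside the slide, 52 mm from its centre line. Unpressed it is 17 mm higher than the ramp point, fully pressed 7 mm higher (the slide's floor rises 3.2 mm per 10 mm of level distance towards the nest). Its housing, 46 x 44 mm, ends 1 mm above the ramp point's height.
- ejector (a joint): How far the paddle is pressed down, in m: 0 released, 0.010 fully down. A spring returns it; it takes about 1.5 N to start and 5 N at the bottom stop. It raises the nest's floor by 0.65 mm per mm, parallel to the slide, so the tile comes level with the slide and runs off at about 0.0077.
- tile: The square white-glazed tile in the nest, 40 x 40 x 12 mm, 40 to 80 g; origin at its centre, its z axis normal to its face, its sides along the slide. At the start its centre is about 90 mm up the slide from the ramp point.
- spare_tile: Bystander: an equal white-glazed tile lying flat on a fixed 110 x 75 x 15 mm slab of pale kiln shelf beside the slide; origin at its centre.
- crucible: Bystander: small white ceramic crucible standing on the shelf, 48 mm across, 45 mm high; origin at the centre of its underside.
- tweezers: Bystander: stainless tweezers lying on the shelf on the paddle's side, 136 mm long, 22 mm wide, 6 mm high; origin at mid-length, on the shelf.
Things that resemble listed ones, but are neither listed nor needed, are in the scene too. Leave any pink look-alike of the tile alone.

How it is judged:
By the outcome, as a careful person would: the job done as asked, in the order asked, and still so for the second after the job is handed in, while the arm keeps its last pose, push and grip.
It also fails if it takes over 32 s, if anything falls off the work surface, if the arm or the gripper's body presses on something with over 40 N, if the wrist force passes 120 N, or if a joint passes its speed limit or range.

## Working session

There is one attempt and no reset: what is moved stays moved. The work goes in short steps, Python scripts to look and compute and a shell command to move; the robot and the scene stay as the last step left them, time stands still between calls to the robot, and variables do not carry over. Pictures are saved under pics/ and viewed, about 8 in all and at most 12, crops included, and the job is handed in when it is done.

```bash
mkdir -p pics; ls
python3 - <<'E'
from bench import telemetry, eyes
import cv2,numpy as np
print(telemetry.get_state())
for c in ("scene","top"):
    im=eyes.snapshot(c); cv2.imwrite(f"pics/{c}0.png",im[...,::-1])
    k=eyes.get_calibration(c); print(c,k)
    for n in ("ramp","nest_edge","open_end","paddle_top","tile","spare_tile","crucible","tweezers"):
        print(n,[(np.round(d["position"],1).tolist(),round(d["confidence"],2)) for d in eyes.spot_point(c,n)[:3]])
E
```

```text
pics
{'clock': 0.0, 'joint_pos': array([66.9847323 , 18.43777576, -4.01543477, 83.1750643 ,  1.29588659,
       78.53896817, -3.25923518]), 'joint_velocities': array([-0.0078749 , -0.00715634, -0.0969656 ,  0.0114108 , -0.06880937,
       -0.00203376, -0.05845586]), 'joint_efforts': array([ 1.78284513e-04, -4.93577063e+01, -3.82031193e-01, -3.14332438e+01,
        1.30916439e-02,  1.12107614e-02,  7.25410345e-07]), 'ee_pos': array([ 262.28035141, -594.1584066 ,  230.2366006 ]), 'tcp_rot': array([ 1.79993417e+02,  1.06518600e-01, -6.61741353e+01]), 'wrist_force': array([ 0.80617629, -0.08668266,  0.26982365]), 'torque': array([0.00965108, 0.0519157 , 0.04977359]), 'width': 85.38374792504092}
scene {'vfov': 42.45821525820145, 'cx': 319.85007382131414, 'cy': 238.2944754948888, 'pose': array([[-7.43367177e-01, -5.06068945e-01,  4.37377940e-01,
         9.58453294e+02],
       [ 6.68878999e-01, -5.64837850e-01,  4.83279514e-01,
         4.80256443e+02],
       [ 2.47486158e-03,  6.51807046e-01,  7.58380808e-01,
         8.16543769e+02],
       [ 0.00000000e+00,  0.00000000e+00,  0.0000000
[... 495 characters left out ...]
43863e-01, -1.84791605e-01,
         3.42280247e+02],
       [-9.99805081e-01, -4.69427045e-03,  1.91771593e-02,
         4.86336009e+01],
       [ 1.79787739e-02,  1.84912045e-01,  9.82590606e-01,
         1.12766364e+03],
       [ 0.00000000e+00,  0.00000000e+00,  0.00000000e+00,
         1.00000000e+00]])}
ramp [([241.6, 390.0], 0.86)]
nest_edge [([277.3, 375.6], 0.76), ([222.6, 396.4], 0.67)]
open_end [([220.7, 395.0], 0.94)]
paddle_top [([232.8, 361.1], 0.7)]
tile [([294.0, 256.0], 0.87), ([292.1, 371.0], 0.75), ([367.0, 265.5], 0.74)]
spare_tile [([345.9, 467.5], 0.87), ([244.9, 387.0], 0.42), ([293.7, 372.8], 0.38)]
crucible [([237.4, 482.4], 0.62), ([243.2, 389.7], 0.46)]
tweezers []
```

```bash
cat > h.py <<'E'
import numpy as np, cv2
from bench import telemetry, eyes
from scipy.spatial.transform import Rotation as R
def ray(k,rc):
    f=240/np.tan(np.radians(k["vfov"]/2)); P=np.array(k["pose"])
    d=np.array([(rc[1]-k["cx"])/f,-(rc[0]-k["cy"])/f,-1.]); d=P[:3,:3]@d
    return P[:3,3],d/np.linalg.norm(d)
def atz(k,rc,z):
    o,d=ray(k,rc); return o+d*(z-o[2])/d[2]
def tri(rs):
    A=sum(np.eye(3)-np.outer(d,d) for o,d in rs); b=sum((np.eye(3)-np.outer(d,d))@o for o,d in rs)
    return np.linalg.solve(A,b)
E
python3 - <<'E'
from h import *
ks,kt=eyes.get_calibration("scene"),eyes.get_calibration("top")
D=dict(ramp=((194.6,285.2),(241.6,390)),nest=((177.7,325),(277.3,375.6)),end=((208.4,260.1),(220.7,395)),paddle=((208.3,296),(232.8,361.1)),tile=((169.2,333.8),(292.1,371)),spare=((141.1,303.9),(345.9,467.5)))
for n,(a,b) in D.items():print(n,tri([ray(ks,a),ray(kt,b)]).round(1))
E
python3 - <<'E'
import cv2
for c,(r0,r1,c0,c1) in dict(scene=(100,325,150,450),top=(180,405,240,540)).items():
    im=cv2.imread(f"pics/{c}0.png")[r0:r1,c0:c1]
    cv2.imwrite(f"pics/{c}0c.png",cv2.resize(im,(800,600),interpolation=cv2.INTER_CUBIC))
E
```

```text
ramp [529.7 -81.4 106.3]
nest [467.2 -54.1 123.2]
end [570.2 -94.3  91.7]
paddle [543.9 -33.4 120.9]
tile [445.4 -49.4 130.1]
spare [ 358.5 -227.6   27.1]
```

View pics/scene0c.png

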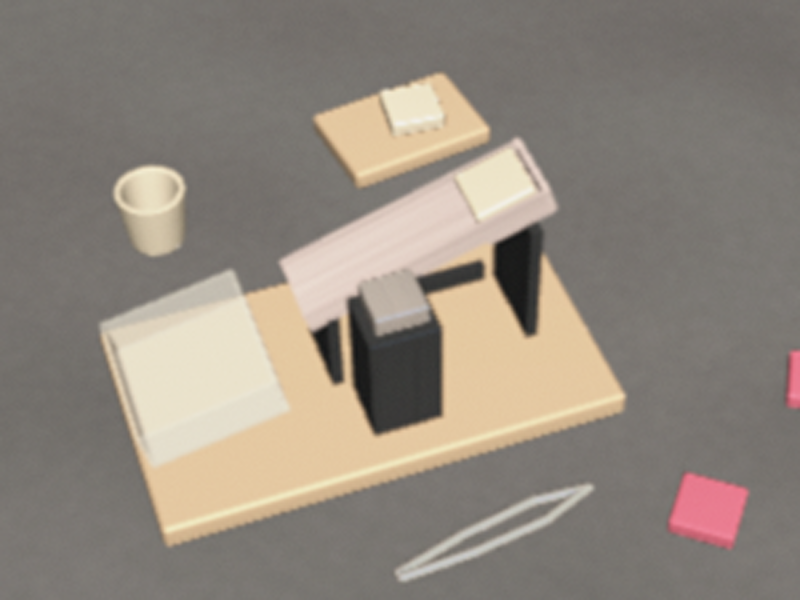

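View pics/top0c.png

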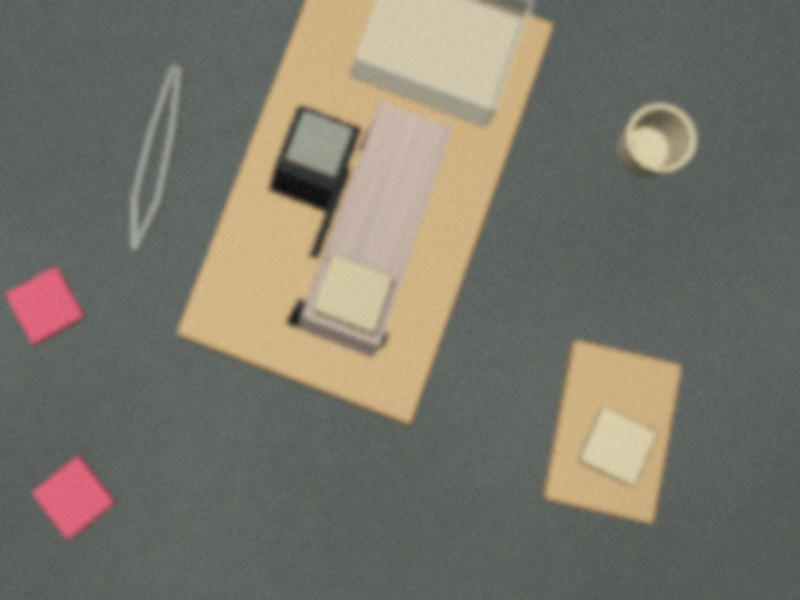

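The pictures agree. In scene0c the slide runs from the nest (white tile at about (495,185) in the crop) down to the clear bin on the left, with the paddle at (395,300). In top0c the nest tile is at (352,292) and the paddle at (320,143). There are three candidates for "tile":
- **Nest tile:** scene (169,334), top (292,371). It lies in the nest on the slide, so it is the one meant.
- **Pink look-alikes:** top (294,256) and (367,265).
- **Spare tile:** on the slab, top (346,467).

Next I'll fit the ramp pose using the given dimensions.

```bash
cat >> h.py <<'E'
from scipy.optimize import least_squares
S,C=np.sin(np.radians(18)),np.cos(np.radians(18))
# level frame about ramp: (downhill level, left, up)
PTS=dict(ramp=(0,0,0),nest_edge=(-69*C,0,69*S),open_end=(50*C,0,-50*S),paddle_top=(0,52,17),tile=(-89*C+3*S,0,89*S+3*C-2))
def world(p,q):
    c,s=np.cos(p[2]),np.sin(p[2]); q=np.array(q,float)
    return np.array([p[0]+c*q[0]-s*q[1],p[1]+s*q[0]+c*q[1],(p[3] if len(p)>3 else 100)+q[2]])
def fit(obs,free=False):  # obs: (k or ray, name)
    def res(p):
        return np.concatenate([ (np.eye(3)-np.outer(d,d))@(world(p,PTS[n])-o) for (o,d),n in obs])
    return least_squares(res,[533,-80,-.37]+([100] if free else []),loss="soft_l1",f_scale=3)
E
python3 - <<'E'
from h import *
ks,kt=eyes.get_calibration("scene"),eyes.get_calibration("top")
s=dict(ramp=(194.6,285.2),nest_edge=(177.7,325),open_end=(208.4,260.1),paddle_top=(208.3,296))
t=dict(ramp=(241.6,390),nest_edge=(277.3,375.6),open_end=(220.7,395),paddle_top=(232.8,361.1))
a=[(ray(ks,v),n) for n,v in s.items()]; b=[(ray(kt,v),n) for n,v in t.items()]
for o,f in((a+b,0),(a+b,1),(a,0),(b,0)):
    r=fit(o,f); print(r.x[:2].round(1),np.degrees(r.x[2]).round(1),r.x[3:],r.cost.round(1))
p=fit(a+b).x
m=world(p,(0,25.5,0)); print("jaw mid target",m)
st=telemetry.get_state(); Rm=R.from_euler("xyz",st["tcp_rot"],degrees=True)
for z in(170,):
    d=np.array([m[0],m[1],z])-st["ee_pos"]
    yaw=np.degrees(np.arctan2(-np.cos(p[2]),np.sin(p[2])))
    T=R.from_euler("xyz",[180,0,yaw],degrees=True)
    print("dp",Rm.inv().apply(d)/1000,"turn",(Rm.inv()*T).as_rotvec(),yaw)
E
```

```text
[526.1 -81.2] -21.9 [] 47.5
[527.1 -79.6] -21.5 [104.60041143] 37.0
[523.  -81.8] -23.5 [] 8.5
[529.3 -81.3] -20.6 [] 17.1
jaw mid target [535.66186805 -57.54206917 100.        ]
dp [-0.38099128 -0.46681717  0.06128327] turn [ 2.86723805e-05 -1.24166272e-04  7.98147341e-01] -111.90336914136434
```

```bash
python3 -m handwheel '[{"dp":[-0.02,-0.024,0],"turn":[0,0,0.04]},{"dp":[-0.055,-0.067,0.0],"turn":[0,0,0.12]},{"dp":[-0.09,-0.11,0.0],"turn":[0,0,0.2]},{"dp":[-0.125,-0.153,0.0],"turn":[0,0,0.28]},{"dp":[-0.16,-0.196,0.0],"turn":[0,0,0.36]},{"dp":[-0.195,-0.239,0.0],"turn":[0,0,0.44]},{"dp":[-0.23,-0.282,0.0],"turn":[0,0,0.52]},{"dp":[-0.265,-0.325,0.0],"turn":[0,0,0.6]},{"dp":[-0.3,-0.368,0.0],"turn":[0,0,0.68]},{"dp":[-0.335,-0.411,0.005],"turn":[0,0,0.75]},{"dp":[-0.365,-0.448,0.01],"turn":[0,0,0.79]},{"dp":[-0.381,-0.467,0.015],"turn":[0,0,0.8]},{"dp":[-0.381,-0.467,0.015],"turn":[0,0,0.8]},{"dp":[-0.381,-0.467,0.015],"turn":[0,0,0.8]}]' 0
python3 - <<'E'
from h import *
print(telemetry.get_state()["joint_pos"].round(0))
k=eyes.get_calibration("wrist"); im=eyes.snapshot("wrist"); cv2.imwrite("pics/w1.png",im[...,::-1]); print(k)
for n in PTS: print(n,[(np.round(d["position"],1).tolist(),round(d["confidence"],2)) for d in eyes.spot_point("wrist",n)[:3]])
E
```

```text
clock: 2.65
ee_pos: [535.5, -58.8, 216.4]
tcp_rot: [-180.0, -0.1, -112.1]
wrist_force: [0.3, -1.3, -0.7]
width: 42.4
[  30.    7.  -29.   99.    4.   75. -111.]
{'vfov': 65.70646984690485, 'cx': 321.2610625946836, 'cy': 235.98177104316477, 'pose': array([[-3.76682763e-01,  8.80202130e-01,  2.88711458e-01,
         6.10169978e+02],
       [-9.26342256e-01, -3.58037343e-01, -1.17043949e-01,
        -8.87202900e+01],
       [ 3.47150264e-04, -3.11534061e-01,  9.50234923e-01,
         3.59652400e+02],
       [ 0.00000000e+00,  0.00000000e+00,  0.00000000e+00,
         1.00000000e+00]])}
ramp [([233.0, 353.4], 0.9)]
nest_edge [([327.2, 350.9], 0.76)]
open_end [([165.1, 347.8], 0.96)]
paddle_top [([240.9, 280.1], 0.65)]
tile [([352.2, 350.5], 0.95), ([334.6, 184.5], 0.8), ([326.6, 351.9], 0.27)]
```

View pics/w1.png

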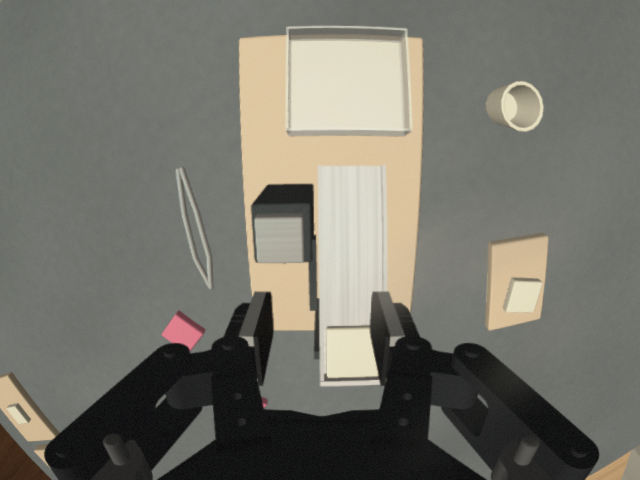

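The wrist view (w1) shows the slide lined up with the image, columns 318–386. Its open end is at row 165, the tile is around (352,351) and the paddle top around (234,279). I'll refit with the wrist camera.

```bash
cat >> h.py <<'E'
def fray(k,rc):
    f=240/np.tan(np.radians(k["vfov"]/2)); P=np.array(k["pose"])
    u,v=rc[1]-k["cx"],rc[0]-k["cy"]; r=np.hypot(u,v); th=r/f
    d=np.array([np.sin(th)*u/r,-np.sin(th)*v/r,-np.cos(th)]); return P[:3,3],P[:3,:3]@d
E
python3 - <<'E'
from h import *
k=eyes.get_calibration("wrist")
w=dict(ramp=(233,353.4),nest_edge=(327.2,350.9),open_end=(165.1,350),paddle_top=(235,279.5),tile=(352.2,350.5))
o=[(fray(k,v),n) for n,v in w.items()]
for fr in(0,1):
    r=fit(o,fr);print(r.x,np.degrees(r.x[2]),r.cost); print(r.fun.reshape(-1,3).round(1))
p=fit(o).x; print(world(p,(0,25.5,0)), telemetry.get_state()["ee_pos"])
E
```

```text
[ 5.25109870e+02 -7.81802588e+01 -3.98449516e-01] -22.829475599452188 9.712763094686958
[[ 0.4  0.8 -0.1]
 [ 1.4 -0.3 -0.9]
 [-1.1 -1.7  0.2]
 [-2.6  1.4  1. ]
 [ 1.5 -0.2 -1.1]]
[ 5.27074858e+02 -7.88121117e+01 -4.00440402e-01  1.05186685e+02] -22.943544981270627 7.134610650745745
[[ 0.6  0.3 -0.2]
 [ 0.6 -0.1 -0.4]
 [ 0.  -2.5  0.1]
 [-1.9  1.9  0.9]
 [ 0.4  0.1 -0.3]]
[535.00360995 -54.67783513 100.        ] [535.6684538  -58.43055674 216.4745055 ]
```

```bash
python3 -m handwheel '[{"dp":[-0.002,0.001,0.01],"turn":[0,0,0.0]},{"dp":[-0.002,0.001,0.03],"turn":[0,0,0.005]},{"dp":[-0.002,0.001,0.05],"turn":[0,0,0.007]},{"dp":[-0.002,0.001,0.07],"turn":[0,0,0.007]},{"dp":[-0.002,0.001,0.082],"turn":[0,0,0.007]},{"dp":[-0.002,0.001,0.088],"turn":[0,0,0.007]},{"dp":[-0.002,0.001,0.088],"turn":[0,0,0.007]}]'
python3 - <<'E'
from h import *
st=telemetry.get_state();print(st["ee_pos"],st["tcp_rot"],st["wrist_force"])
a=eyes.snapshot("wrist")[150:390,220:480]; b=eyes.snapshot("scene")[120:270,230:400]
cv2.imwrite("pics/w2.png",np.hstack([cv2.resize(a[...,::-1],(400,369),interpolation=2),cv2.resize(b[...,::-1],(400,369),interpolation=2)]))
E
```

```text
clock: 3.82
ee_pos: [535.6, -55.2, 128.2]
tcp_rot: [180.0, -0.0, -112.4]
wrist_force: [0.4, -0.6, 0.1]
width: 42.9
[535.63607311 -55.18463035 128.17957042] [ 1.79985569e+02 -2.97985817e-03 -1.12408682e+02] [ 0.39329328 -0.61323769  0.13248016]
```

View pics/w2.png

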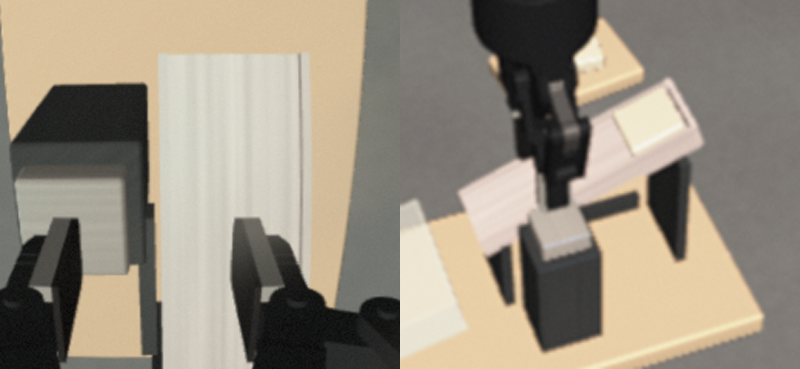

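The left finger sits over the paddle, slightly outward, and the right one is over the slide's floor, about 5 mm off centre. I'll close it slightly and check the along-slide position numerically.

Run:
```python
from h import *
k=eyes.get_calibration("wrist"); t=telemetry.get_state()["ee_pos"]
R1=R.from_euler("xyz",[180,0,-112.4],degrees=True)
px=lambda x,y:(150+y/1.5375,220+x*.65)
def atzf(rc,z):
    o,d=fray(k,rc);q=o+d*(z-o[2])/d[2]; return R1.inv().apply(q-t).round(1)  # tool: x=-left, y uphill
for z in(117,121): print("paddle",z,[atzf(px(*c),z)[:2] for c in((20,178),(125,168),(128,272))])
for z in(128,133): print("tip",z,[atzf(px(*c),z)[:2] for c in((52,220),(80,220),(232,220),(260,218))])
print("slide edges",[atzf(px(*c),z)[:2] for c,z in (((160,55),85),((310,55),85),((161,300),107))])
```

```text
paddle 117 [array([-41.1, -15.1]), array([ -9.4, -18.5]), array([-9.3, 17.3])]
paddle 121 [array([-40.1, -16.7]), array([ -9.2, -20.1]), array([-9. , 14.7])]
tip 128 [array([-30. ,  -6.7]), array([-21.9,  -6.9]), array([21.2, -6.9]), array([29.3, -7.4])]
tip 133 [array([-29. ,  -9.3]), array([-21.2,  -9.4]), array([20.5, -9.4]), array([28.2, -9.9])]
slide edges [array([  1., -46.]), array([ 52. , -46.6]), array([ 1.3, 35.2])]
```

The alignment is very good. The fingertips are at x = ±25, the paddle centre at (−25, −1) and the slide centre at +26.5. I'll descend now.

```bash
python3 -m handwheel '[{"dp":[0,0,0.003],"turn":[0,0,0]},{"dp":[0,0,0.007],"turn":[0,0,0]},{"dp":[0,0,0.010],"turn":[0,0,0]},{"dp":[0,0,0.010],"turn":[0,0,0]}]'; python3 -m handwheel '[{"dp":[0,0,0.002],"turn":[0,0,0]},{"dp":[0,0,0.004],"turn":[0,0,0]},{"dp":[0,0,0.004],"turn":[0,0,0]}]'
```

```text
clock: 4.42
ee_pos: [535.4, -55.2, 117.9]
tcp_rot: [180.0, -0.0, -112.4]
wrist_force: [-0.3, -0.5, -0.4]
width: 43.0
clock: 4.8
ee_pos: [535.8, -55.2, 114.4]
tcp_rot: [-180.0, -0.0, -112.4]
wrist_force: [-1.4, -0.5, 1.9]
width: 42.8
```

```bash
python3 -m handwheel '[{"dp":[0,0,0.002],"turn":[0,0,0]},{"dp":[0,0,0.002],"turn":[0,0,0]}]'; python3 -m handwheel '[{"dp":[0,0,0.002],"turn":[0,0,0]},{"dp":[0,0,0.002],"turn":[0,0,0]}]'; python3 -m handwheel '[{"dp":[0,0,0.002],"turn":[0,0,0]},{"dp":[0,0,0.002],"turn":[0,0,0]}]'
python3 - <<'E'
from h import *
print(telemetry.get_state()["wrist_force"])
a=eyes.snapshot("wrist")[150:390,220:480]; b=eyes.snapshot("scene")[120:270,230:400]
cv2.imwrite("pics/w3.png",np.hstack([cv2.resize(a[...,::-1],(400,369),interpolation=2),cv2.resize(b[...,::-1],(400,369),interpolation=2)]))
E
```

```text
clock: 5.05
ee_pos: [535.8, -55.2, 112.4]
tcp_rot: [-180.0, 0.0, -112.4]
wrist_force: [-0.4, 0.5, 2.3]
width: 42.7
clock: 5.3
ee_pos: [535.8, -55.2, 110.4]
tcp_rot: [-180.0, 0.0, -112.4]
wrist_force: [-0.6, 0.5, 2.8]
width: 42.5
clock: 5.55
ee_pos: [535.8, -55.2, 108.3]
tcp_rot: [-180.0, 0.0, -112.4]
wrist_force: [-1.2, 0.6, 4.3]
width: 42.8
[-1.21655851  0.64953557  4.31277071]
```

View pics/w3.png

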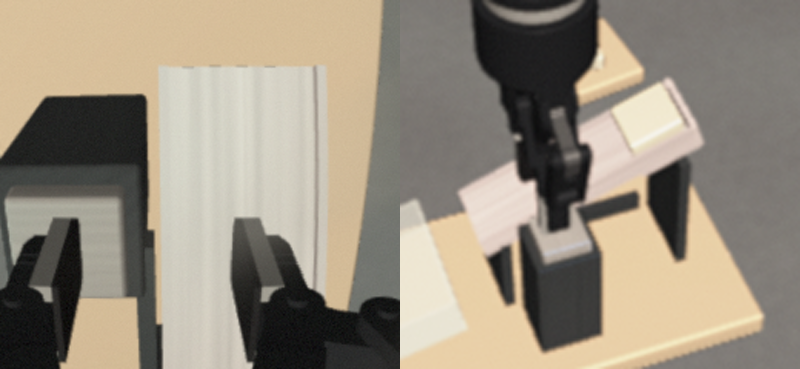

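The paddle is partly pressed (about 4 N) and the tile is still in the nest. Continuing to the stop.

```bash
python3 -m handwheel '[{"dp":[0,0,0.001],"turn":[0,0,0]},{"dp":[0,0,0.001],"turn":[0,0,0]}]'; python3 -m handwheel '[{"dp":[0,0,0.001],"turn":[0,0,0]},{"dp":[0,0,0.001],"turn":[0,0,0]}]'; python3 -m handwheel '[{"dp":[0,0,0.001],"turn":[0,0,0]},{"dp":[0,0,0.001],"turn":[0,0,0]},{"dp":[0,0,0.001],"turn":[0,0,0]}]'
python3 - <<'E'
from h import *
print(telemetry.get_state()["wrist_force"])
a=eyes.snapshot("wrist")[150:390,220:480]; b=eyes.snapshot("scene")[120:270,230:400]
cv2.imwrite("pics/w4.png",np.hstack([cv2.resize(a[...,::-1],(400,369),interpolation=2),cv2.resize(b[...,::-1],(400,369),interpolation=2)]))
E
```

```text
clock: 5.9
ee_pos: [535.8, -55.3, 107.4]
tcp_rot: [-180.0, 0.0, -112.4]
wrist_force: [-0.5, -0.3, 4.5]
width: 42.9
clock: 6.15
ee_pos: [535.8, -55.3, 106.3]
tcp_rot: [-180.0, 0.0, -112.4]
wrist_force: [0.3, 0.2, 4.2]
width: 42.5
clock: 6.52
ee_pos: [535.8, -55.3, 105.4]
tcp_rot: [-180.0, 0.0, -112.4]
wrist_force: [0.8, -0.1, 4.6]
width: 43.1
[ 0.78687121 -0.11352622  4.58737833]
```

View pics/w4.png

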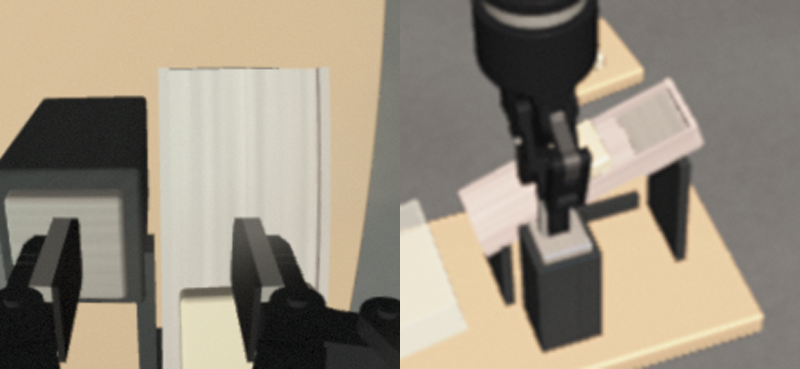

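The tile popped and is trapped against the slide finger, with the nest empty (scene crop around (655,118)). The bottom stop hasn't been reached yet, so I'll keep pressing until the force rises sharply.

```bash
for i in 1; do :; done; python3 -m handwheel '[{"dp":[0,0,0.0005],"turn":[0,0,0]},{"dp":[0,0,0.001],"turn":[0,0,0]},{"dp":[0,0,0.001],"turn":[0,0,0]}]'; python3 -m handwheel '[{"dp":[0,0,0.0005],"turn":[0,0,0]},{"dp":[0,0,0.0005],"turn":[0,0,0]}]'
```

```text
clock: 7.0
ee_pos: [535.9, -55.2, 105.1]
tcp_rot: [-180.0, -0.0, -112.4]
wrist_force: [-2.2, 0.2, 9.6]
width: 42.7
clock: 7.25
ee_pos: [535.9, -55.2, 105.1]
tcp_rot: [-180.0, -0.0, -112.4]
wrist_force: [-3.3, 0.1, 11.8]
width: 42.9
```

Sharp stop: the TCP stays at 105.1 while the force rises. I'll check that the load is on the paddle, not the slide floor, and that the tile stays at rest.

```bash
python3 -m handwheel '[{"dp":[0,0,0.0005],"turn":[0,0,0]},{"dp":[0,0,0.0005],"turn":[0,0,0]},{"dp":[0,0,0.0005],"turn":[0,0,0]},{"dp":[0,0,0.0005],"turn":[0,0,0]}]'
python3 - <<'E'
from h import *
st=telemetry.get_state(); print(st["ee_pos"],st["wrist_force"],st["torque"])
a=eyes.snapshot("wrist")[150:390,220:480]; b=eyes.snapshot("scene")[120:270,230:400]
cv2.imwrite("pics/w5.png",np.hstack([cv2.resize(a[...,::-1],(400,369),interpolation=2),cv2.resize(b[...,::-1],(400,369),interpolation=2)]))
print(cv2.absdiff(cv2.imread("pics/w5.png"),cv2.imread("pics/w4.png"))[290:,180:250].mean())
E
```

```text
clock: 7.75
ee_pos: [535.9, -55.2, 105.0]
tcp_rot: [-180.0, -0.0, -112.4]
wrist_force: [-4.2, -0.1, 14.6]
width: 42.8
[535.91275097 -55.23407583 104.99936321] [-4.16784762 -0.07930529 14.6232592 ] [0.36110808 0.79202394 0.0780037 ]
2.0941531042796866
```

View pics/w5.png

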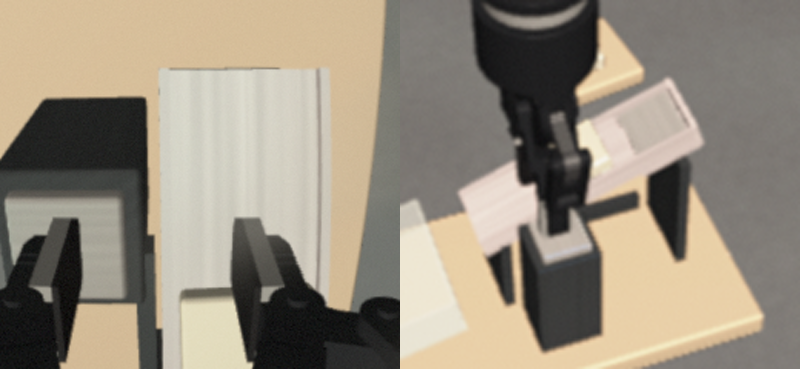

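The moment (Mx = +0.36 N m ≈ 14.6 N × 24.5 mm) puts the load on the paddle. The tile hasn't moved, and slide floor shows between it and the nest.

```bash
python3 -c "
from bench import job_done; print(job_done())"
```

```text
the job is handed in; nothing more can be done
None
```

The job is handed in at about 7.9 s: one finger is holding the paddle down, and the tile rests on the slide against the other finger. With the gripper half open and vertical, I lowered both fingers together. One pressed the paddle to its stop while the other blocked the slide.

What the last checks showed:
- **Paddle:** the last three moves pressed further, but the TCP stayed at about 105.0 mm, 10 to 11 mm below where contact began. The force rose from 4.6 to 14.6 N, and its moment puts the load on the paddle, not the slide floor.
- **Tile:** it did not shift between the last two pictures. It is out of the nest, with bare floor visible between it and the nest edge.
- **Bystanders:** I did not measure the crucible, tweezers or spare tile again at the end. The arm crossed well above the crucible's height and only went low over the slide and paddle.
- **Disagreement:** the networks put the ramp point about 5 mm too high (roughly 105 mm, given 100 mm). I used the given height and relied on contact force for the final depth.

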